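Unstack the pile and lay the condiment corner

TASK

Take the pile apart and give each thing its own place, in this order: stand the salt shaker in the free compartment of the wooden tray, lay the thick wooden coaster flat in the middle of the round marble slab, stand the red-capped spice jar from the slate centred on that coaster, and last lay the metal tin flat in the middle of the rectangular slate that the jar has left, lengthwise along it. Never tip the shaker or the jar over, and leave the garlic and the oil bottle where they are.

Things in the scene. Friction and masses are not known exactly. Their poses are not given: they have to be found in the camera images.
- shaker_centre (a point): Salt shaker: upright round glass shaker with a steel cap, 36 mm across, 90 mm tall; at the start it stands on the coaster, on top of the pile. The point is its centre, 45 mm above its foot; z up. 0.16 kg. Grip its glass body 40 to 60 mm above the foot.
- coaster_centre (a point): Coaster: round wooden disc with a cork inlay, 66 mm across, 24 mm thick, on the tin and under the shaker at the start. The point is its centre, 12 mm above its underside; z is its axis. 0.08 kg. Its side is upright from 4 mm above the underside up: grip the full 66 mm, on the tin across the tin's narrower width (tin x), fingertips not below its underside when it is set down.
- jar_centre (a point): Spice jar: round glass jar with a red cap, 45 mm across, 106 mm tall; the one that stands on the slate at the start (similar jars at the back wall are fixed and not meant). The point is its centre, 53 mm above its foot; z up. 0.11 kg. Grip it in its upper half, 70 to 85 mm above the foot, so that the hand clears the cap.
- tin_centre (a point): Tin: closed rectangular metal tin, bottom of the pile; 60 mm wide (its x, the width to grip across), 122 mm long (its y), 40 mm high. The point is its centre, 20 mm above its underside. The lid rim, from 28 to 40 mm above the underside, stands 2 mm proud of the 56 mm wide body. 0.3 kg.
- tray_free (a point): Floor centre of the free compartment of the light wooden tray (fixed; 80 mm in x, 150 in y; walls 5 mm thick, 20 high), split into two compartments 70 (x) by 67 mm (y), floor 5 mm above the worktop. The other one, centred 72.5 mm along this frame's -y, holds a fixed round kitchen timer, 61 mm across, 52 mm tall. Axes as the tray.
- round_slab_top (a point): Centre of the top face of the round marble slab (fixed), 130 mm across, its top 12 mm above the worktop.
- slate_slab_top (a point): Centre of the top face of the rectangular dark slate (fixed), 90 mm (x) by 140 mm (y), its top 10 mm above the worktop. The spice jar stands on it at the start; the tin's length (tin y) belongs along the slate's length (y, either way round).
- garlic: Garlic bulb, 60 mm wide, 58 mm tall, loose in the middle, to be left alone. Origin at its underside.
- bottle: Oil bottle with a yellow cap, 48 mm across, 164 mm tall, loose at the back left, to be left alone. Origin at its underside.
Things that resemble listed ones, but are neither listed nor needed, are in the scene too. What is meant by the part that bears shaker_centre is not turquoise, and is the smaller of those in its own colour.

How it is judged:
By the outcome, as a careful person would: the job done as asked, in the order asked, and still so for the second after the job is handed in, with the robot touching nothing.
It also fails if it takes over 125 s, if anything falls off the work surface, if the arm or the gripper's body presses on something with over 40 N, if the wrist force passes 120 N, or if a joint passes its speed limit or range.

ROBOT

A 6-joint arm with a two-finger parallel gripper is mounted at the origin on a cart in front of the work surface, level with it; the furniture and walls round the work are solid. World frame = base frame: x ahead of the robot, y to its left, z up, the work surface at z = 0. Lengths are in m, angles in rad, forces in N, time in s.
With the tool pointing down it reaches from about 0.35 to 0.725 m from the base axis. Payload 6 kg.
Tool frame: the origin (TCP) lies midway between the tips of the shut fingers; the grasp point (between the pads) lies 19 mm behind it; z points along the fingers, x is the direction in which the jaws open and shut, and the axes are right-handed (so a half turn about z gives the same grasp; the last joint's range is limited). The gripper opens to 85 mm and grips with 20 to 120 N. Pads are 22 mm wide; open, the fingers measure 114 mm over their backs; the gripper's body (76 mm by 85 mm) begins 54 mm behind the grasp point. The pads swing forward as they close: fully open they stand 13 mm farther back than shut.
Start: joints at [1.455, 0.04, 0.085, 0, -1.615, -0.334], TCP at [0.261, 0.54, 0.231] pointing down, gripper open.
Joint ranges: [-2.56, 2.56], [-1.29, 2.01], [-1.08, 1.49], [-3.29, 1.98], [-2.81, -0.18], [-2.99, 2.99]. Speed limits (rad/s): [2.57, 2.57, 3.01, 3.14, 3.14, 3.14].

INTERFACE

Orientations are given as a unit quaternion [w, x, y, z].
In Python, from workcell import arm, vision, models gives the robot as it stands.
- The arm moves only by the tool carry_out, never from a script. Its argument "rows" is a list of rows, each a list of 3 entries, a list of its own where there are three numbers: the opening, from 0 (shut) to 1 (fully open), then the shift along the tool's x, y, z in mm, then the turn about the tool's z in degrees. In form: [[gripper, [x, y, z], turn], ...]. A call has 1 to 5 rows; each row is the pose to reach, as a shift and turn from the pose commanded when the call began, along the tool's axes at that moment; what a row does not reach only later rows make up. A row lasts 1/8 s, in which the tool goes at most 62.5 mm and 10.7 degrees, less where a joint would pass 70% of its speed; a pose out of reach is approached as far as the arm can. A call with a gripper value outside its range is refused whole. The fingers move at their own pace and stop on an object; "squeeze" is the grip in N (left out, the last holds). Time passes only in rows, so rows that repeat a pose let the fingers close. It gives the time, the measured TCP pose, the force and the opening at its end, in the units of the state.
- arm.get_obs(): the state, without advancing time (a new reading comes with each control period).
- vision.get_image(name): name is "scene" or "top" or "wrist"; returns a dict with "frame" (400x640x3 uint8, red, green, blue), "range_z" (400x640 float32, m along the optical axis (not along the pixel's ray), 0 where there is no reading), "fx", "fy", "cx", "cy" (pixels), "k1" (the pictures are not rectified: a ray, as slopes to the right and down, at radius r is drawn at 1 + k1 r^2 times it, then the intrinsics apply), "T" (4x4, takes a point from camera to world coordinates); the wrist camera has in their place "T_tool_cam" (4x4, takes a point from camera to tool coordinates, whose origin is the TCP and whose axes are the tool frame's). Camera axes: x right, y down, z forward; pixel columns grow to the right and rows downward; lengths in m; the calibration is good to about 2 mm. A picture is of the moment at which its call begins: read the wrist's pose just before it.
- arm.sign_off(): hands the job in, once; it reports no verdict.
Trained networks look in the newest picture that a camera, given by its name, has taken for a name from the list of things; names that differ only in an ending like _2 or _b are one class to them, and where a whole thing is asked for, a point or a joint stands for the part that bears it (a point fixed in the world has none). Each returns a list of dicts, best first, with "confidence" (0 to 1); they miss things now and then, are a little off and sometimes report something else, mostly with a low value. They report only what shows in the picture. A call takes as long as a camera call. They do not tell look-alikes from the thing itself.
- models.spot_in(name, camera): "pixel" ([row, column] in pixels, amid what is visible of it).
- models.pinpoint(name, camera): "pixel" ([row, column] in pixels: a listed point, or the origin of a listed thing).
The state is a dict: "time_s": time; "q": joint angles; "dq": joint speeds; "tau": joint torques, N m; "eef_pos": TCP position; "tcp_rot": TCP orientation; "ft_force": force on the tool from outside, world axes, zero at the start; "moment": the same for the moment, N m; "grip_width": finger opening in m.
Only numpy, scipy, OpenCV 4.12 (cv2) and the standard library are available. Lean on these libraries where they do the work, as an engineer would, in place of code of your own. Each camera call takes 0.05 s, during which the arm holds its last target.

## Working session

There is one attempt and no reset: what is moved stays moved. The work goes in short steps, Python scripts to look and compute and a tool call to move; the robot and the scene stay as the last step left them, time stands still between calls to the robot, and variables do not carry over. Pictures are saved under pics/ and viewed, and the job is handed in when it is done.

Besides the shell and the picture viewer there is one more tool, called after "Call:" as name(argument=value, ...) on one line, values as JSON. carry_out: Moves the arm, as the interface text tells. Its arguments: {"type":"object","properties":{"rows":{"type":"array"},"squeeze":{"type":"number"}},"required":["rows"]}

```bash
mkdir -p pics; ls
cat > h.py <<'E'
import numpy as np,cv2
from workcell import arm,vision,models
from scipy.spatial.transform import Rotation as R
def ray(im,r,c):
    p=np.array([(c-im['cx'])/im['fx'],(r-im['cy'])/im['fy']]);u=p.copy()
    for _ in range(30): u=p/(1+im['k1']*(u@u))
    return np.array([u[0],u[1],1.])
def TW(im,obs=None):
    if 'T' in im: return np.array(im['T'])
    T=np.eye(4);q=obs['tcp_rot'];T[:3,:3]=R.from_quat([q[1],q[2],q[3],q[0]]).as_matrix();T[:3,3]=obs['eef_pos']
    return T@np.array(im['T_tool_cam'])
def at_z(im,T,r,c,z):
    d=T[:3,:3]@ray(im,r,c);o=T[:3,3];return o+d*(z-o[2])/d[2]
def cloud(im,T):
    h,w=im['range_z'].shape
    cc,rr=np.meshgrid(np.arange(w),np.arange(h))
    p=np.stack([(cc-im['cx'])/im['fx'],(rr-im['cy'])/im['fy']],-1);u=p.copy()
    for _ in range(30): u=p/(1+im['k1']*(u**2).sum(-1,keepdims=True))
    z=im['range_z'][...,None]
    P=np.concatenate([u*z,z],-1)
    W=P@T[:3,:3].T+T[:3,3]; W[im['range_z']<=0]=np.nan
    return W
def save(im,n): cv2.imwrite(f'pics/{n}.png',im['frame'][...,::-1])
E
python3 - <<'E'
from h import *
o=arm.get_obs();print({k:np.round(v,3) for k,v in o.items()})
for c in ['scene','top']:
    im=vision.get_image(c);save(im,c+'0');print(c,im['fx'],im['k1'],np.round(im['T'],3).tolist())
    np.savez(f'{c}0.npz',**im)
    for n in ['shaker_centre','coaster_centre','jar_centre','tin_centre','tray_free','round_slab_top','slate_slab_top','garlic','bottle']:
        print(n,[(np.round(d['pixel']).tolist(),round(d['confidence'],2)) for d in models.pinpoint(n,c)])
E
```

```text
pics
{'time_s': np.float64(0.0), 'q': array([ 1.455,  0.041,  0.084, -0.   , -1.616, -0.334]), 'dq': array([ 0.001,  0.   , -0.001, -0.   , -0.002, -0.001]), 'tau': array([ 0.0000e+00, -3.6821e+01,  3.4740e+01,  6.9320e+00, -6.0000e-03,
        0.0000e+00]), 'eef_pos': array([0.261, 0.54 , 0.23 ]), 'tcp_rot': array([-0.001, -0.532,  0.847, -0.001]), 'ft_force': array([0.325, 1.308, 0.252]), 'moment': array([ 0.01 , -0.012,  0.024]), 'grip_width': np.float64(0.085)}
scene 375.9555392176389 -0.0250750148822015 [[0.9, -0.216, 0.379, 0.169], [-0.436, -0.453, 0.778, -0.729], [0.004, -0.865, -0.501, 0.568], [0.0, 0.0, 0.0, 1.0]]
shaker_centre [([190.0, 309.0], 0.82), ([175.0, 276.0], 0.61), ([179.0, 273.0], 0.59)]
coaster_centre [([200.0, 275.0], 0.57)]
jar_centre [([247.0, 314.0], 0.64)]
tin_centre [([206.0, 276.0], 0.94)]
tray_free [([175.0, 235.0], 0.79)]
round_slab_top [([344.0, 372.0], 0.81)]
slate_slab_top [([260.0, 309.0], 0.57)]
garlic [([239.0, 285.0], 0.89)]
bottle [([187.0, 323.0], 0.9)]
top 479.7337017272883 0.04216482713792575 [[-0.136, -0.873, 0.468, -0.219], [-0.991, 0.126, -0.055, 0.113], [-0.011, -0.471, -0.882, 1.52], [0.0, 0.0, 0.0, 1.0]]
shaker_centre [([217.0, 271.0], 0.71), ([200.0, 302.0], 0.63), ([223.0, 307.0], 0.45)]
coaster_centre [([226.0, 310.0], 0.45)]
jar_centre [([213.0, 381.0], 0.78), ([213.0, 448.0], 0.71)]
tin_centre [([232.0, 310.0], 0.78)]
tray_free [([249.0, 223.0], 0.71)]
round_slab_top [([214.0, 448.0], 0.58)]
slate_slab_top [([222.0, 380.0], 0.65), ([224.0, 308.0], 0.24)]
garlic [([238.0, 340.0], 0.56), ([215.0, 381.0], 0.2)]
bottle [([192.0, 276.0], 0.62)]
```

View pics/scene0.png

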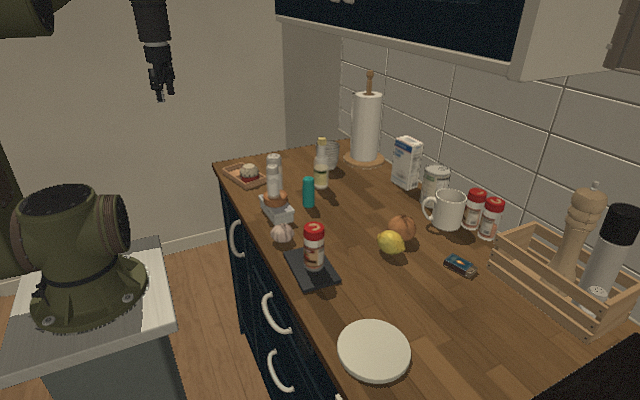

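View pics/top0.png

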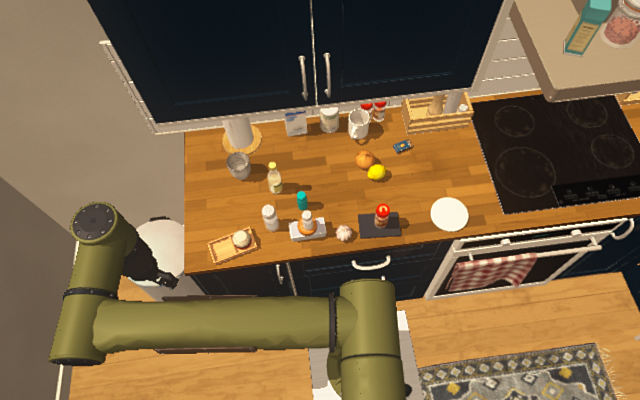

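Run:
```python
import cv2
a=cv2.imread('pics/scene0.png')[130:290,200:400];cv2.imwrite('pics/c1.png',cv2.resize(a,None,fx=3.7,fy=3.7,interpolation=cv2.INTER_CUBIC))
a=cv2.imread('pics/top0.png')[170:290,190:490];cv2.imwrite('pics/c2.png',cv2.resize(a,None,fx=2.6,fy=2.6,interpolation=cv2.INTER_CUBIC))
```

```text
(no output)
```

View pics/c1.png

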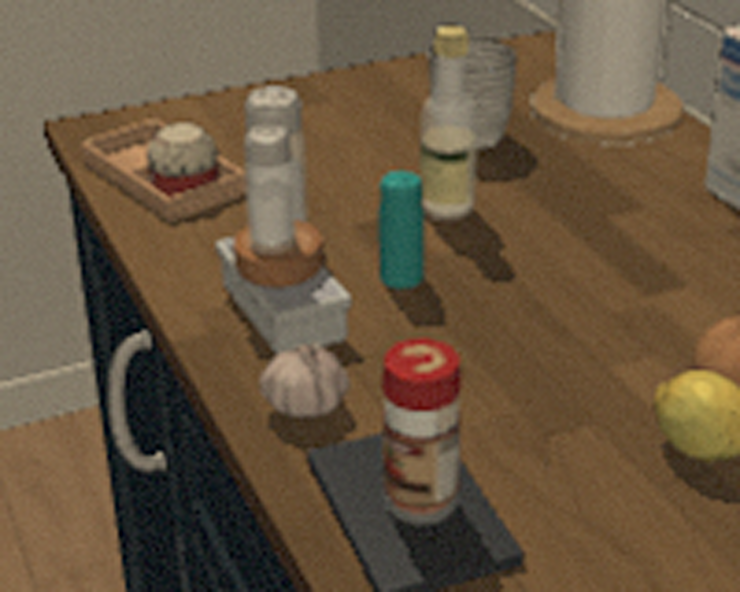

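View pics/c2.png

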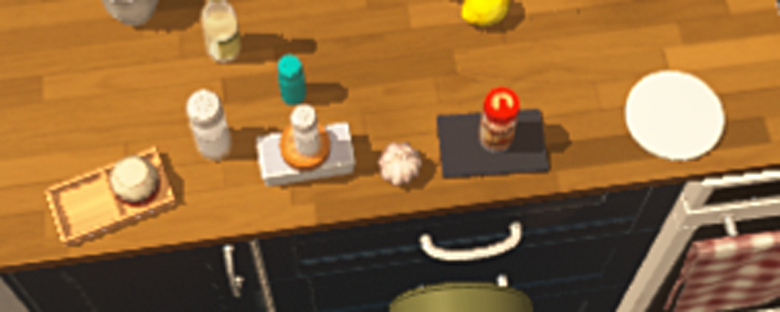

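The shaker could be one of three things:
- Large white shaker on the worktop: scene (175,280), top (217,271).
- Turquoise shaker: scene (190,309), top (200,302).
- Small white shaker on the coaster: scene (192,272), top (223,307). This is the one, since it is the smaller of the two white ones, is not turquoise, and stands on the pile.

The jar could be the one on the slate at scene (247,314), which I choose, or the back-wall jars at (210,475) and (220,492).

Next I measure positions.

```bash
cat > m.py <<'E'
from h import *
import matplotlib
E
python3 - <<'E'
from h import *
im={c:dict(np.load(f'{c}0.npz')) for c in ['scene','top']}
px={'shaker':('top',223,307,.064+.045),'tin':('top',232,310,.02),'coaster':('top',226,310,.052),'jar':('top',213,381,.063),'tray':('top',249,223,.005),'round':('top',214,448,.012),'slate':('top',222,380,.01),'garlic':('top',238,340,0),'bottle':('top',192,276,0),'bigshaker':('top',217,271,.06),
'jarS':('scene',247,314,.063),'tinS':('scene',206,276,.02),'trayS':('scene',175,235,.005),'roundS':('scene',344,372,.012),'slateS':('scene',260,309,.01),'garlicS':('scene',239,285,0),'bottleS':('scene',187,323,0),'shS':('scene',190,270,.109)}
for k,(c,r,cc,z) in px.items():
    print(k,np.round(at_z(im[c],im[c]['T'],r,cc,z),3)[:2])
# height map merge
S=1.0 #mm/px 2
x0,x1,y0,y1=.25,.75,-.35,.65
for c in im:
    W=cloud(im[c],im[c]['T']).reshape(-1,3);F=im[c]['frame'].reshape(-1,3)
    m=np.isfinite(W[:,0])&(W[:,0]>x0)&(W[:,0]<x1)&(W[:,1]>y0)&(W[:,1]<y1)&(W[:,2]<.2)&(W[:,2]>-.03)
    W=W[m];F=F[m]
    print(c,len(W))
    # object points clusters
    o=W[W[:,2]>.006]
    H=np.zeros((300,600),np.float32)
    img=np.zeros((400,800,3),np.uint8)
    # image: row = x1-x , col = y1-y at 1.25mm
    s=800/(y1-y0)
    idx=np.argsort(W[:,2])
    for p,f in zip(W[idx],F[idx]):
        cv2.circle(img,(int((y1-p[1])*s),int((x1-p[0])*s)),1,tuple(int(v) for v in f[::-1]),-1)
    cv2.imwrite(f'pics/ortho_{c}.png',img)
    fl=W[(W[:,2]<.015)];print('worktop median z',np.median(fl[:,2]))
E
```

```text
shaker [0.442 0.114]
tin [0.449 0.108]
coaster [0.457 0.106]
jar [ 0.465 -0.137]
tray [0.435 0.406]
round [ 0.453 -0.375]
slate [ 0.457 -0.137]
garlic [0.421 0.009]
bottle [0.632 0.211]
bigshaker [0.505 0.232]
jarS [ 0.452 -0.14 ]
tinS [0.46  0.123]
trayS [0.415 0.389]
roundS [ 0.452 -0.376]
slateS [ 0.45  -0.117]
garlicS [ 0.435 -0.006]
bottleS [0.646 0.198]
shS [0.427 0.063]
scene 28776
worktop median z -0.0008722279262837196
top 24904
worktop median z -0.0003431427531379594
```

View pics/ortho_top.png

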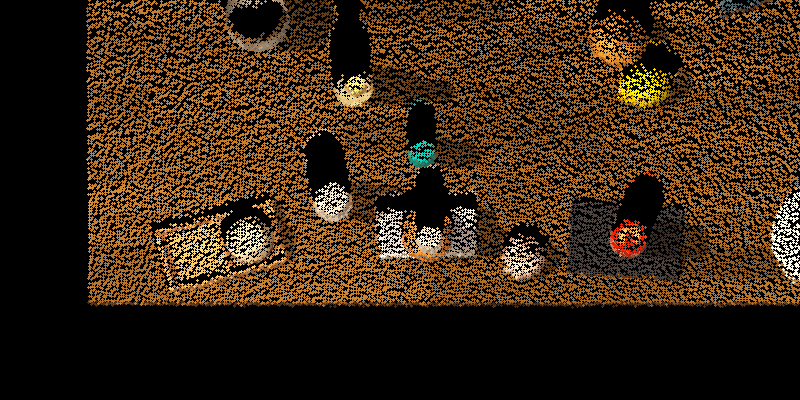

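View pics/ortho_scene.png

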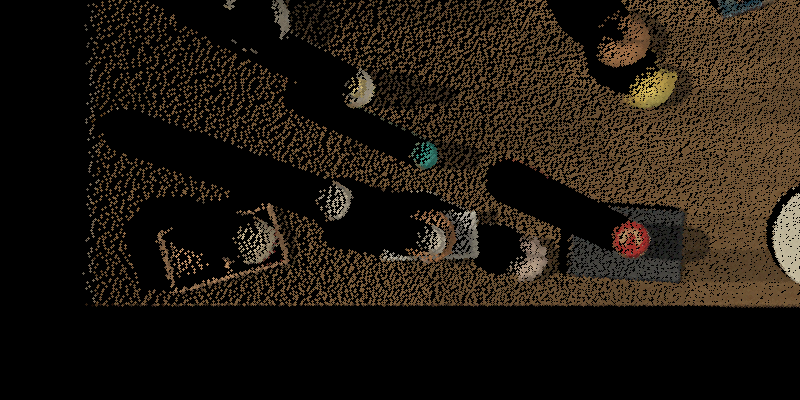

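```bash
cat > fit.py <<'E'
from h import *
def pts(c,n='0'):
    im=dict(np.load(f'{c}{n}.npz'));W=cloud(im,im['T']).reshape(-1,3);F=im['frame'].reshape(-1,3).astype(int)
    m=np.isfinite(W[:,0]);return W[m],F[m]
def box(W,F,x,y,z): 
    m=(W[:,0]>x[0])&(W[:,0]<x[1])&(W[:,1]>y[0])&(W[:,1]<y[1])&(W[:,2]>z[0])&(W[:,2]<z[1]);return W[m],F[m]
def circ(P):
    A=np.c_[2*P[:,:2],np.ones(len(P))];s=np.linalg.lstsq(A,(P[:,:2]**2).sum(1),rcond=None)[0]
    return s[:2],np.sqrt(s[2]+s[:2]@s[:2])
if __name__=='__main__':
  for c in ['top','scene']:
    W,F=pts(c);print('==',c)
    def enc(n,x,y,z,rect=False,col=None):
        P,f=box(W,F,x,y,z)
        if col is not None: P=P[col(f)]
        if len(P)<5: print(n,'few',len(P));return
        q=(P[:,:2]*1000).astype(np.float32)
        if rect:
            print(n,len(P),cv2.minAreaRect(q),'z',np.round(np.median(P[:,2]),4))
        else: print(n,len(P),[np.round(v,1) for v in cv2.minEnclosingCircle(q)],'z',np.round(np.percentile(P[:,2],[5,50,95]),4))
    enc('shakercap',(.41,.49),(.07,.15),(.146,.17))
    enc('coaster top',(.40,.51),(.06,.17),(.058,.068))
    enc('tin top',(.38,.52),(.03,.2),(.034,.046),True)
    enc('jar cap',(.41,.49),(-.18,-.09),(.110,.125))
    enc('slate',(.38,.52),(-.23,-.04),(-.005,.016),True,lambda f:f.max(1)<75)
    enc('round',(.36,.54),(-.47,-.28),(.007,.02))
    enc('timer',(.40,.49),(.29,.38),(.03,.06))
    enc('tray rim',(.37,.51),(.27,.47),(.0145,.026),True)
    enc('garlic',(.38,.48),(-.05,.05),(.01,.07))
    enc('bottle',(.58,.7),(.15,.27),(.1,.18))
    enc('bigshaker',(.46,.54),(.19,.27),(.08,.2))
    enc('turq',(.52,.59),(.09,.16),(.06,.2))
E
python3 fit.py
```

```text
== top
shakercap 69 [array([452.1, 112.2]), np.float64(15.3)] z [0.1476 0.1512 0.1554]
coaster top 129 [array([455.7, 115.7]), np.float64(33.7)] z [0.0589 0.0632 0.0669]
tin top 297 ((457.6632385253906, 115.45079040527344), (61.652706146240234, 121.0682373046875), 2.4686315059661865) z 0.0393
jar cap 126 [array([ 452. , -136.9]), np.float64(22.7)] z [0.111  0.1164 0.1209]
slate 213 ((445.30255126953125, -133.32077026367188), (140.83558654785156, 87.69351959228516), 84.95884704589844) z 0.0094
round 886 [array([ 462.5, -367.2]), np.float64(103.4)] z [0.0076 0.0117 0.0173]
timer 243 [array([449.3, 337.3]), np.float64(30.0)] z [0.0343 0.0507 0.0577]
tray rim 244 ((440.9349670410156, 373.68212890625), (84.88102722167969, 151.9879608154297), 14.037734985351562) z 0.0187
garlic 204 [array([428.1,  -4.4]), np.float64(29.2)] z [0.0214 0.0364 0.0498]
bottle 143 [array([641.5, 206.2]), np.float64(21.0)] z [0.1005 0.133  0.165 ]
bigshaker 203 [array([497.6, 234.1]), np.float64(23.1)] z [0.0856 0.1183 0.1265]
turq 92 [array([556.8, 122. ]), np.float64(17.3)] z [0.0638 0.0849 0.0911]
== scene
sha
[... 378 characters left out ...]
447.8612365722656, -135.4925994873047), (190.2006378173828, 94.76522064208984), 86.73395538330078) z 0.0086
round 3617 [array([ 452.5, -380.7]), np.float64(65.4)] z [0.0085 0.0104 0.0121]
timer 211 [array([449.4, 333.2]), np.float64(29.3)] z [0.0323 0.0482 0.057 ]
tray rim 213 ((440.1134338378906, 372.4395446777344), (80.54926300048828, 153.4352264404297), 15.096033096313477) z 0.0185
garlic 350 [array([426.4,  -7.2]), np.float64(28.7)] z [0.0145 0.0328 0.0456]
bottle 210 [array([637.9, 205.7]), np.float64(19.0)] z [0.1017 0.1315 0.1629]
bigshaker 178 [array([496.2, 232.7]), np.float64(24.1)] z [0.0859 0.1159 0.1236]
turq 150 [array([555.2, 121.2]), np.float64(17.4)] z [0.0617 0.0784 0.0885]
```

```bash
cat > go.py <<'E'
from h import *
def phi(o):
    q=o['tcp_rot'];M=R.from_quat([q[1],q[2],q[3],q[0]]).as_matrix();return np.degrees(np.arctan2(M[1,0],M[0,0])),M
def go(x,y,z,p=None):
    o=arm.get_obs();f,M=phi(o);d=M.T@(np.array([x,y,z])-o['eef_pos'])*1000
    t=0 if p is None else (f-p+180)%360-180
    print('at',np.round(o['eef_pos']*1000,1),'phi',round(f,1),'t',round(float(o['time_s']),2),'w',round(float(o['grip_width'])*1000,1),'F',np.round(o['ft_force'],1),'-> shift',np.round(d,1),'turn',round(t,1),'tilt',np.round(M[2,2],4))
def wrist(n):
    o=arm.get_obs();im=vision.get_image('wrist');save(im,n);T=TW(im,o);np.savez(n+'.npz',**{**im,'T':T});return im,T
if __name__=='__main__':
    import sys;go(*map(float,sys.argv[1:]))
E
python3 go.py .4515 .112 .235 -176.5
```

```text
at [260.8 540.3 231.3] phi -115.8 t 1.0 w 85.4 F [-0.1  0.2 -0.7] -> shift [ 302.8 -357.9   -3.7] turn 60.7 tilt -1.0
```

Call:
carry_out(rows=[[1,[303,-358,-20],60.7],[1,[303,-358,-20],60.7],[1,[303,-358,-20],60.7],[1,[303,-358,-20],60.7],[1,[303,-358,-20],60.7]], squeeze=40)

```text
time_s: 1.62
eef_pos: [0.3881, 0.2532, 0.2451]
tcp_rot: [0.0, -0.089, 0.996, 0.0]
ft_force: [2.3, 1.0, 1.0]
grip_width: 0.0854
```

```bash
python3 go.py .4515 .112 .25 -176.5
```

```text
at [388.1 253.2 245.1] phi -169.8 t 1.62 w 85.4 F [2.3 1.  1. ] -> shift [ -37.4 -150.2   -5. ] turn 6.7 tilt -1.0
```

Call:
carry_out(rows=[[1,[-37.4,-150.2,-5],6.7],[1,[-37.4,-150.2,-5],6.7],[1,[-37.4,-150.2,-5],6.7],[1,[-37.4,-150.2,-5],6.7]])

```text
time_s: 2.12
eef_pos: [0.4525, 0.1124, 0.2498]
tcp_rot: [0.0, -0.031, 1.0, -0.0]
ft_force: [-0.6, -0.4, -0.1]
grip_width: 0.0853
```

Run:
```python
from go import *
im,T=wrist('w1')
print(np.round(im['T_tool_cam'],3).tolist())
from fit import *
W=cloud(im,T).reshape(-1,3);F=im['frame'].reshape(-1,3).astype(int)
def enc(n,x,y,z,rect=False):
    P,f=box(W,F,x,y,z)
    if len(P)<20: print(n,len(P));return
    q=(P[:,:2]*1000).astype(np.float32)
    print(n,len(P),cv2.minAreaRect(q) if rect else cv2.minEnclosingCircle(q),np.round(np.percentile(P[:,2],[5,50,95]),4))
enc('cap',(.41,.49),(.07,.15),(.144,.17))
enc('coaster',(.40,.51),(.06,.17),(.060,.068))
enc('tin',(.38,.52),(.03,.2),(.036,.044),True)
go(.4515,.112,.25,-176.5)
```

```text
[[1.0, -0.001, 0.0, -0.001], [0.001, 0.947, 0.321, -0.083], [-0.001, -0.321, 0.947, -0.142], [0.0, 0.0, 0.0, 1.0]]
cap 1234 ((454.5235595703125, 111.45114135742188), 16.008285522460938) [0.1471 0.1519 0.1535]
coaster 1476 ((459.09417724609375, 114.75175476074219), 32.8968505859375) [0.0623 0.0637 0.0651]
tin 2408 ((459.81939697265625, 114.6569595336914), (60.03651809692383, 122.40170288085938), 2.4452567100524902) [0.0381 0.0398 0.0412]
at [452.1 113.4 249.7] phi -176.3 t 2.17 w 85.4 F [ 0.9 -0.1  0.3] -> shift [ 0.7 -1.4 -0.3] turn 0.2 tilt -1.0
```

View pics/w1.png

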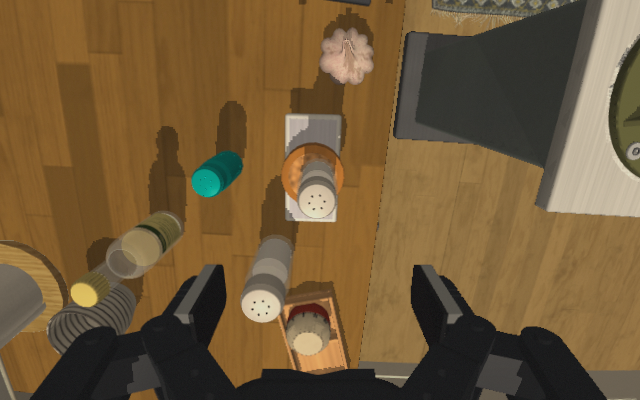

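Call:
carry_out(rows=[[1,[-1,2,60],0],[1,[-1,2,120],0],[1,[-1,2,155],0],[1,[-1,2,155],0]])

```text
time_s: 2.68
eef_pos: [0.451, 0.1162, 0.092]
tcp_rot: [-0.002, -0.034, 0.999, -0.001]
ft_force: [0.2, -0.1, 0.8]
grip_width: 0.0854
```

Run:
```python
from go import *
im,T=wrist('w2');go(.453,.112,.095)
```

```text
at [452.5 116.7  94.8] phi -176.1 t 2.73 w 85.5 F [ 0.3 -0.4  0.8] -> shift [-0.2 -4.7 -0.2] turn 0 tilt -1.0
```

View pics/w2.png

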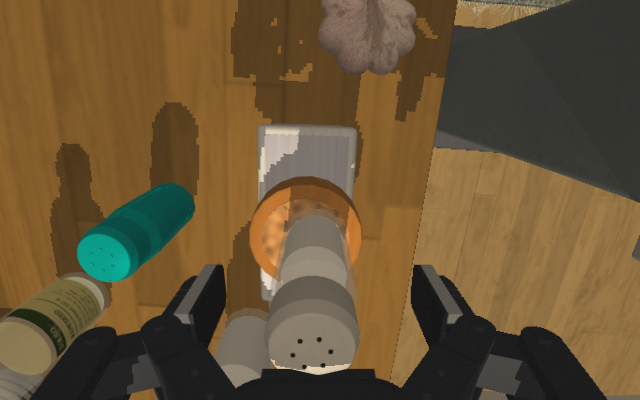

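Call:
carry_out(rows=[[1,[0,-4.5,0],0],[0.4,[0,-4.5,0],0],[0.3,[0,-4.5,0],0],[0.2,[0,-4.5,0],0],[0.2,[0,-4.5,0],0]], squeeze=30)

```text
time_s: 3.35
eef_pos: [0.4534, 0.1118, 0.0952]
tcp_rot: [0.0, -0.033, 0.999, 0.0]
ft_force: [-0.2, 0.7, 2.4]
grip_width: 0.0348
```

Call:
carry_out(rows=[[0.2,[0,0,0],0],[0.2,[0,0,0],0],[0.2,[0,0,0],0]])

```text
time_s: 3.72
eef_pos: [0.4534, 0.1118, 0.0952]
tcp_rot: [0.0, -0.033, 0.999, 0.0]
ft_force: [-1.1, -0.5, 5.7]
grip_width: 0.035
```

Call:
carry_out(rows=[[0.2,[0,0,-15],0],[0.2,[0,0,-50],0],[0.2,[0,0,-95],0],[0.2,[0,0,-120],0],[0.2,[0,0,-120],0]])

```text
time_s: 4.35
eef_pos: [0.4537, 0.1121, 0.2166]
tcp_rot: [0.001, -0.033, 0.999, 0.001]
ft_force: [-0.1, -0.7, -2.5]
grip_width: 0.035
```

Run:
```python
from go import *
im,T=wrist('w3');go(.4315,.408,.215,-165.5)
```

```text
at [453.  112.  214.6] phi -176.2 t 4.4 w 34.6 F [ 0.9  0.5 -1.8] -> shift [ 1.800e+00  2.968e+02 -2.000e-01] turn -10.7 tilt -1.0
```

View pics/w3.png

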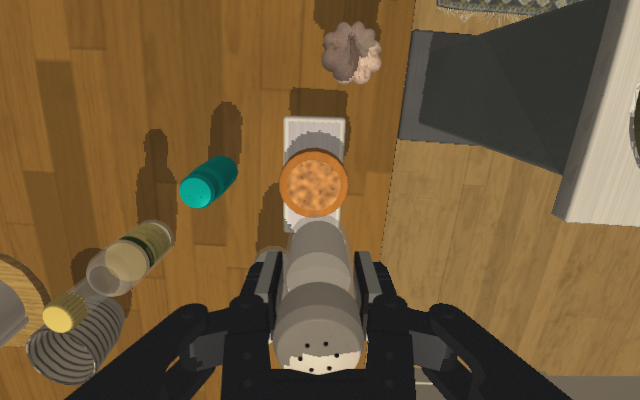

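Call:
carry_out(rows=[[0.2,[0.5,60,0],-2],[0.2,[1,120,0],-5],[0.2,[1,180,0],-8],[0.2,[2,240,0],-10.7],[0.2,[2,290,0],-10.7]])

```text
time_s: 5.03
eef_pos: [0.4306, 0.4026, 0.2121]
tcp_rot: [-0.001, -0.127, 0.992, -0.001]
ft_force: [0.6, 0.3, -0.6]
grip_width: 0.035
```

Run:
```python
from go import *
from fit import box
im,T=wrist('w4');go(.4315,.408,.215,-165.5)
W=cloud(im,T).reshape(-1,3);F=im['frame'].reshape(-1,3).astype(int)
P,f=box(W,F,(.37,.51),(.27,.47),(.016,.024));q=(P[:,:2]*1000).astype(np.float32);print(len(P),cv2.minAreaRect(q),q.min(0),q.max(0))
P,f=box(W,F,(.40,.49),(.29,.38),(.045,.056));q=(P[:,:2]*1000).astype(np.float32);print('timer',cv2.minEnclosingCircle(q))
for d in models.pinpoint('tray_free','wrist'): print(d, at_z(im,T,*d['pixel'],.005))
```

```text
at [429.6 406.8 210.1] phi -165.3 t 5.08 w 34.7 F [-2.5 -1.  -4.9] -> shift [-2.1  0.7 -4.9] turn 0.2 tilt -1.0
2530 ((443.029296875, 372.89031982421875), (80.29295349121094, 150.1929473876953), 14.943345069885254) [385.98032 290.73032] [500.00186 454.23038]
timer ((452.43414306640625, 338.13739013671875), 28.00693130493164)
{'pixel': [173.2, 315.8], 'confidence': 0.73} [0.4315745  0.40655182 0.005     ]
{'pixel': [283.1, 318.5], 'confidence': 0.36} [0.39372006 0.54018417 0.005     ]
```

View pics/w4.png

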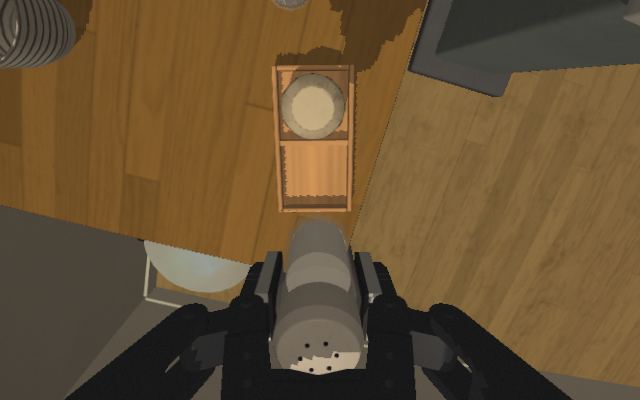

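```bash
python3 go.py .433 .408 .045 -165.2
```

```text
at [429.9 404.1 210.1] phi -165.3 t 5.12 w 34.7 F [-0.1 -1.4 -2.7] -> shift [ -4.9   3.5 165. ] turn -0.1 tilt -1.0
```

Call:
carry_out(rows=[[0.2,[0,0,0],0],[0.2,[0,0,0],0],[0.2,[0,0,0],0]])

```text
time_s: 5.5
eef_pos: [0.4321, 0.4002, 0.2149]
tcp_rot: [0.0, -0.126, 0.992, 0.0]
ft_force: [-0.6, 0.6, -1.7]
grip_width: 0.0344
```

```bash
python3 go.py .433 .408 .045 -165.2
```

```text
at [432.1 400.2 214.9] phi -165.5 t 5.5 w 34.4 F [-0.6  0.6 -1.7] -> shift [ -2.8   7.3 169.9] turn -0.3 tilt -1.0
```

```bash
cat > tray.py <<'E'
from go import *
from fit import box
im,T=wrist('w5');go(.4315,.408,.045,-165.2)
W=cloud(im,T).reshape(-1,3);F=im['frame'].reshape(-1,3).astype(int)
P,f=box(W,F,(.37,.51),(.27,.47),(.016,.024));q=(P[:,:2]*1000).astype(np.float32);r=cv2.minAreaRect(q);print(len(P),r)
a=np.radians(r[2]);print('free',r[0][0]-36.25*np.sin(a),r[0][1]+36.25*np.cos(a))
P,f=box(W,F,(.40,.49),(.29,.38),(.045,.056));q=(P[:,:2]*1000).astype(np.float32);print('timer',cv2.minEnclosingCircle(q))
E
python3 tray.py
```

```text
at [432.1 400.2 215. ] phi -165.5 t 5.55 w 34.3 F [ 0.1  0.5 -1.7] -> shift [ -1.3   7.6 170. ] turn -0.3 tilt -1.0
2469 ((443.07171630859375, 372.9891357421875), (80.41920471191406, 149.78085327148438), 14.915486335754395)
free 433.74118441832013 408.0177479705443
timer ((452.3718566894531, 338.2279052734375), 28.163665771484375)
```

Call:
carry_out(rows=[[0.2,[-2.8,7.5,0],0],[0.2,[-2.8,7.5,50],0],[0.2,[-2.8,7.5,100],0],[0.2,[-2.8,7.5,145],0],[0.2,[-2.8,7.5,165],0]])

```text
time_s: 6.18
eef_pos: [0.4318, 0.4079, 0.0466]
tcp_rot: [-0.001, -0.126, 0.992, -0.002]
ft_force: [0.3, 0.7, -1.5]
grip_width: 0.0347
```

Call:
carry_out(rows=[[0.2,[0,0,4],0],[0.2,[0,0,8],0],[0.2,[0,0,11],0],[0.2,[0,0,11],0],[0.2,[0,0,11],0]])

```text
time_s: 6.8
eef_pos: [0.4328, 0.4092, 0.0392]
tcp_rot: [0.0, -0.126, 0.992, 0.0]
ft_force: [0.3, 0.1, -1.7]
grip_width: 0.0346
```

```bash
python3 go.py .433 .408 .036 -165.2
```

```text
at [432.8 409.2  39.2] phi -165.5 t 6.8 w 34.6 F [ 0.3  0.1 -1.7] -> shift [ 0.1 -1.2  3.2] turn -0.3 tilt -1.0
```

Call:
carry_out(rows=[[0.2,[0,-1,1.5],0],[0.2,[0,-1,2.5],0],[0.2,[0,-1,2.5],0],[0.2,[0,-1,2.5],0]])

```text
time_s: 7.3
eef_pos: [0.433, 0.4079, 0.0363]
tcp_rot: [0.0, -0.126, 0.992, -0.0]
ft_force: [-0.8, -0.8, -0.1]
grip_width: 0.0345
```

Call:
carry_out(rows=[[0.2,[0,0,0.5],0],[0.2,[0,0,1],0],[0.2,[0,0,1],0],[0.2,[0,0,1],0]])

```text
time_s: 7.8
eef_pos: [0.4331, 0.408, 0.0363]
tcp_rot: [0.0, -0.126, 0.992, 0.0]
ft_force: [-3.0, -1.5, 7.3]
grip_width: 0.0347
```

Call:
carry_out(rows=[[0.45,[0,0,-0.5],0],[0.6,[0,0,-0.5],0],[0.75,[0,0,-0.5],0],[0.75,[0,0,-0.5],0],[0.75,[0,0,-0.5],0]])

```text
time_s: 8.43
eef_pos: [0.4329, 0.408, 0.0355]
tcp_rot: [-0.0, -0.126, 0.992, -0.0]
ft_force: [0.0, 0.1, -0.1]
grip_width: 0.0639
```

Call:
carry_out(rows=[[0.75,[0,0,-30],0],[0.75,[0,0,-90],0],[0.75,[0,0,-150],0],[0.75,[0,0,-200],0],[0.75,[0,0,-200],0]])

```text
time_s: 9.05
eef_pos: [0.4342, 0.4091, 0.2414]
tcp_rot: [0.003, -0.126, 0.992, 0.003]
ft_force: [0.4, -0.6, 0.6]
grip_width: 0.0638
```

Call:
carry_out(rows=[[1,[0,-60,0],0],[1,[0,-60,0],0],[1,[0,-60,0],0],[1,[0,-60,0],0],[1,[0,-60,0],0]])

```text
time_s: 9.68
eef_pos: [0.4477, 0.3505, 0.2351]
tcp_rot: [-0.0, -0.127, 0.992, -0.0]
ft_force: [-0.1, -0.2, 0.4]
grip_width: 0.0858
```

```bash
sed -i "s/'w5'/'w6'/" tray.py
cat >> tray.py <<'E'
P,f=box(W,F,(.39,.48),(.36,.46),(.085,.11));q=(P[:,:2]*1000).astype(np.float32);print('shaker cap',len(P),cv2.minEnclosingCircle(q),np.percentile(P[:,2],[5,50,95]))
go(.4565,.1145,.2,-177.6)
E
python3 tray.py
```

```text
at [447.7 350.4 235.2] phi -165.4 t 9.72 w 85.1 F [0.3 0.3 0. ] -> shift [  1.1  59.9 190.2] turn -0.2 tilt -1.0
1924 ((443.0401306152344, 372.8731384277344), (80.30517578125, 150.27548217773438), 15.223004341125488)
free 433.5217283917122 407.8511675190261
timer ((452.6584167480469, 337.8043518066406), 28.227636337280273)
shaker cap 798 ((434.2899475097656, 407.4220275878906), 15.982953071594238) [0.08772306 0.09283164 0.09451037]
at [447.7 350.4 235.2] phi -165.4 t 9.72 w 85.1 F [0.3 0.3 0. ] -> shift [  50.8 -230.6   35.4] turn 12.2 tilt -1.0
```

View pics/w6.png

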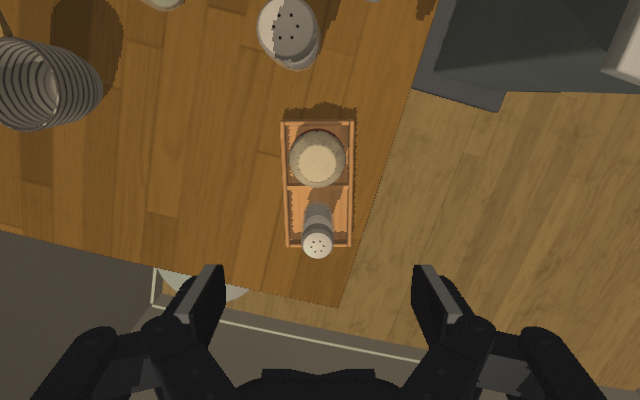

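The shaker stands upright in the free compartment, cap at (245,317). Next is the coaster.

Call:
carry_out(rows=[[1,[51,-231,0],12.2],[1,[51,-231,0],12.2],[1,[51,-231,0],12.2],[1,[51,-231,0],12.2],[1,[51,-231,0],12.2]])

```text
time_s: 10.35
eef_pos: [0.4566, 0.1113, 0.2364]
tcp_rot: [0.001, -0.019, 1.0, 0.0]
ft_force: [-0.2, 0.3, 0.1]
grip_width: 0.0852
```

Call:
carry_out(rows=[[1,[0,0,0],0],[1,[0,0,0],0],[1,[0,0,0],0]])

```text
time_s: 10.72
eef_pos: [0.4564, 0.1144, 0.2353]
tcp_rot: [-0.0, -0.021, 1.0, -0.0]
ft_force: [0.2, 0.1, -0.4]
grip_width: 0.0851
```

```bash
cat > pile.py <<'E'
from go import *
from fit import *
import sys
def run(n,items):
    im,T=wrist(n)
    W=cloud(im,T).reshape(-1,3);F=im['frame'].reshape(-1,3).astype(int)
    for (k,x,y,z,rect) in items:
        P,f=box(W,F,x,y,z);q=(P[:,:2]*1000).astype(np.float32)
        if len(P)<10: print(k,len(P));continue
        print(k,len(P),[np.round(v,1) for v in (cv2.minAreaRect(q) if rect else cv2.minEnclosingCircle(q))],'z',np.round(np.percentile(P[:,2],[5,50,95])*1000,1))
    return W,F
if __name__=='__main__':
    run('w7',[('coaster',(.40,.51),(.06,.17),(.060,.068),0),('tin',(.38,.52),(.03,.2),(.036,.044),1)])
    go(.4570,.1145,.2,-177.6)
E
python3 pile.py
```

```text
coaster 3311 [array([459.2, 114.8]), np.float64(32.8)] z [62.5 63.9 65.1]
tin 3070 [array([460.3, 114.3]), array([ 60.1, 121.1]), np.float64(1.8)] z [38.1 39.9 41.2]
at [456.4 114.2 235.4] phi -177.6 t 10.78 w 85.3 F [-0.7  0.2 -0.5] -> shift [-0.6  0.3 35.4] turn -0.0 tilt -1.0
```

View pics/w7.png

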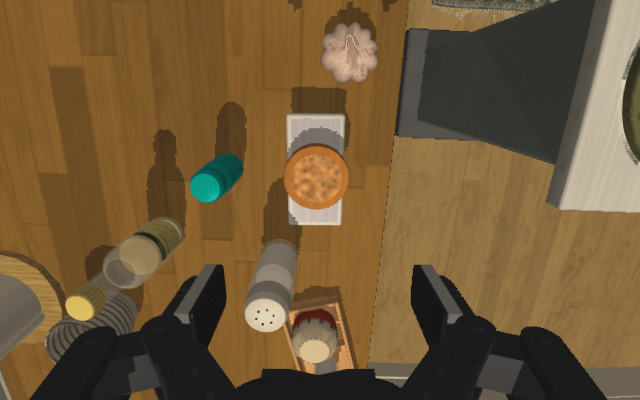

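Call:
carry_out(rows=[[1,[-1.5,0,50],0],[1,[-1.5,0,105],0],[1,[-1.5,0,155],0],[1,[-1.5,0,180],0],[1,[-1.5,0,190],0]])

```text
time_s: 11.4
eef_pos: [0.4572, 0.1134, 0.044]
tcp_rot: [-0.001, -0.02, 1.0, -0.001]
ft_force: [-0.2, 0.3, 1.5]
grip_width: 0.0852
```

Call:
carry_out(rows=[[1,[0,0,4],0],[1,[0,0,8],0],[1,[0,0,8],0],[1,[0,0,8],0]])

```text
time_s: 11.9
eef_pos: [0.4583, 0.1137, 0.0382]
tcp_rot: [0.0, -0.02, 1.0, 0.0]
ft_force: [-0.2, 0.2, -0.8]
grip_width: 0.0853
```

Run:
```python
from go import *
im,T=wrist('w8');go(.458,.1145,.037,-177.6)
```

```text
at [458.2 113.7  38.2] phi -177.7 t 11.95 w 85.6 F [ 0.2  0.2 -0.5] -> shift [0.2 0.8 1.2] turn -0.1 tilt -1.0
```

View pics/w8.png

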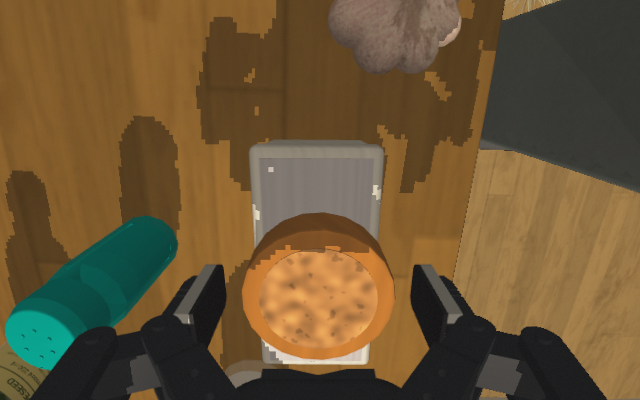

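Call:
carry_out(rows=[[0.85,[0,0.8,0.5],0],[0.78,[0,0.8,0.5],0],[0.7,[0,0.8,0.5],0],[0.6,[0,0.8,0.5],0],[0.6,[0,0.8,0.5],0]], squeeze=35)

```text
time_s: 12.58
eef_pos: [0.4582, 0.1145, 0.0376]
tcp_rot: [0.0, -0.02, 1.0, 0.0]
ft_force: [0.5, -0.1, 4.1]
grip_width: 0.0646
```

Call:
carry_out(rows=[[0.6,[0,0,0],0],[0.6,[0,0,-10],0],[0.6,[0,0,-20],0],[0.6,[0,0,-20],0],[0.6,[0,0,-20],0]])

```text
time_s: 13.2
eef_pos: [0.4577, 0.1143, 0.0568]
tcp_rot: [-0.0, -0.02, 1.0, -0.0]
ft_force: [-0.9, 1.0, -1.1]
grip_width: 0.0643
```

Run:
```python
from go import *
im,T=wrist('w9');go(.453,-.378,.24,-177.6)
```

```text
at [457.6 114.3  56.7] phi -177.7 t 13.25 w 64.5 F [-0.5 -0.3 -0.7] -> shift [  24.6 -491.7 -183.2] turn -0.1 tilt -1.0
```

View pics/w9.png

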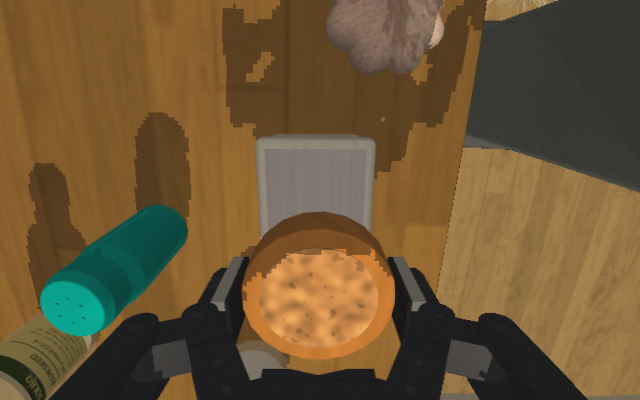

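Call:
carry_out(rows=[[0.6,[0,0,-50],0],[0.6,[0,0,-105],0],[0.6,[0,0,-160],0],[0.6,[0,0,-183],0],[0.6,[5,-60,-183],0]])

```text
time_s: 13.88
eef_pos: [0.456, 0.0558, 0.2414]
tcp_rot: [0.001, -0.023, 1.0, 0.001]
ft_force: [1.7, 0.0, -1.4]
grip_width: 0.0645
```

Call:
carry_out(rows=[[0.6,[3,-60,0],0],[0.6,[7,-120,0],0],[0.6,[10,-180,0],0],[0.6,[14,-240,0],0],[0.6,[17,-300,0],0]])

```text
time_s: 14.5
eef_pos: [0.45, -0.2482, 0.2399]
tcp_rot: [0.0, -0.02, 1.0, 0.0]
ft_force: [0.8, 0.7, -0.2]
grip_width: 0.0643
```

Call:
carry_out(rows=[[0.6,[3,-40,0],0],[0.6,[3,-70,0],0],[0.6,[3,-70,0],0],[0.6,[3,-70,0],0],[0.6,[3,-70,0],0]])

```text
time_s: 15.12
eef_pos: [0.4505, -0.3156, 0.2403]
tcp_rot: [0.0, -0.021, 1.0, -0.0]
ft_force: [0.5, -0.8, -0.6]
grip_width: 0.0642
```

```bash
cat > slab.py <<'E'
from pile import *
im,T=wrist('w10');go(.453,-.378,.24,-177.6)
W=cloud(im,T).reshape(-1,3);F=im['frame'].reshape(-1,3).astype(int)
P,f=box(W,F,(.36,.55),(-.48,-.27),(.007,.017))
m=(f.min(1)>100)&(f.max(1)-f.min(1)<60);P=P[m];q=(P[:,:2]*1000).astype(np.float32);print(len(P),cv2.minEnclosingCircle(q),q.min(0),q.max(0),np.median(P[:,2]))
h=cv2.convexHull(q)[:,0];c,r=circ(h);print('hull',c,r)
for d in models.pinpoint('round_slab_top','wrist'): print(d, at_z(im,T,*d['pixel'],.012))
E
python3 slab.py
```

```text
at [ 450.5 -315.5  240.4] phi -177.6 t 15.18 w 64.4 F [ 0.4 -0.6 -0.4] -> shift [  0.1 -62.5   0.4] turn -0.0 tilt -1.0
11068 ((455.08758544921875, -380.54345703125), 64.58654022216797) [ 390.7258 -444.4426] [ 518.60657 -316.4948 ] 0.011595398762375392
hull [ 454.94360989 -380.54136778] 64.15381458915714
{'pixel': [110.2, 319.0], 'confidence': 0.76} [ 0.45220495 -0.37710058  0.012     ]
```

View pics/w10.png

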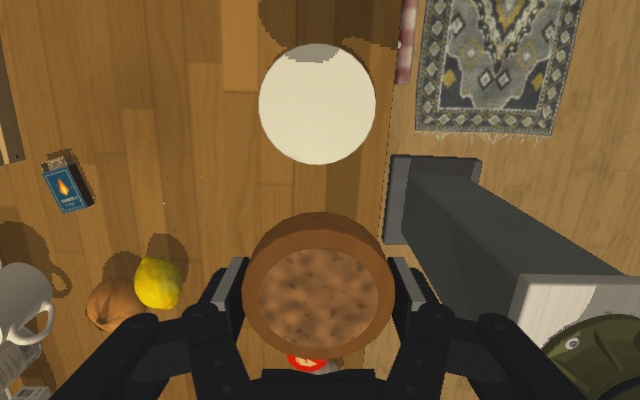

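```bash
python3 go.py .454 -.3805 .012
```

```text
at [ 450.5 -315.6  240.4] phi -177.6 t 15.22 w 64.4 F [ 0.5 -0.1 -0.4] -> shift [ -0.7 -65.  228.5] turn 0 tilt -1.0
```

Call:
carry_out(rows=[[0.6,[-0.7,-60,0],0],[0.6,[-0.7,-65,50],0],[0.6,[-0.7,-65,105],0],[0.6,[-0.7,-65,160],0],[0.6,[-0.7,-65,200],0]])

```text
time_s: 15.85
eef_pos: [0.4529, -0.3802, 0.0375]
tcp_rot: [-0.001, -0.021, 1.0, 0.001]
ft_force: [0.5, -0.7, -0.6]
grip_width: 0.0646
```

Call:
carry_out(rows=[[0.6,[0,0,10],0],[0.6,[0,0,18],0],[0.6,[0,0,23],0],[0.6,[0,0,26],0],[0.6,[0,0,26],0]])

```text
time_s: 16.48
eef_pos: [0.4539, -0.3814, 0.0147]
tcp_rot: [0.0, -0.02, 1.0, -0.0]
ft_force: [0.1, 0.0, -0.7]
grip_width: 0.0645
```

```bash
python3 go.py .454 -.3805 .0096
```

```text
at [ 453.9 -381.4   14.7] phi -177.7 t 16.48 w 64.5 F [ 0.1  0.  -0.7] -> shift [-0.1  0.9  5.1] turn 0 tilt -1.0
```

Call:
carry_out(rows=[[0.6,[0,0.9,2],0],[0.6,[0,0.9,4],0],[0.6,[0,0.9,5],0],[0.6,[0,0.9,5],0],[0.6,[0,0.9,5],0]])

```text
time_s: 17.1
eef_pos: [0.4537, -0.3804, 0.0096]
tcp_rot: [0.0, -0.02, 1.0, -0.0]
ft_force: [-1.7, 1.7, 4.6]
grip_width: 0.0641
```

Call:
carry_out(rows=[[0.6,[0,0,0.5],0],[0.6,[0,0,0.5],0],[0.6,[0,0,0.5],0]])

```text
time_s: 17.48
eef_pos: [0.4537, -0.3804, 0.0096]
tcp_rot: [0.0, -0.02, 1.0, -0.0]
ft_force: [-2.7, 4.2, 7.6]
grip_width: 0.0646
```

Call:
carry_out(rows=[[0.85,[0,0,-0.8],0],[1,[0,0,-0.8],0],[1,[0,0,-0.8],0],[1,[0,0,-0.8],0],[1,[0,0,-15],0]])

```text
time_s: 18.1
eef_pos: [0.4528, -0.3799, 0.0228]
tcp_rot: [-0.001, -0.02, 1.0, 0.001]
ft_force: [-0.2, 0.4, 0.8]
grip_width: 0.0851
```

Call:
carry_out(rows=[[1,[0,0,-60],0],[1,[0,0,-120],0],[1,[0,0,-180],0],[1,[0,0,-220],0],[1,[0,40,-220],0]])

```text
time_s: 18.73
eef_pos: [0.4526, -0.342, 0.2489]
tcp_rot: [0.003, -0.019, 1.0, -0.002]
ft_force: [-0.1, 1.0, -1.0]
grip_width: 0.0853
```

Call:
carry_out(rows=[[1,[0,30,0],0],[1,[0,30,0],0],[1,[0,30,0],0],[1,[0,30,0],0]])

```text
time_s: 19.23
eef_pos: [0.4506, -0.311, 0.2437]
tcp_rot: [-0.0, -0.02, 1.0, -0.0]
ft_force: [0.0, 1.1, 0.0]
grip_width: 0.0852
```

```bash
sed -i "s/'w10'/'w11'/" slab.py
cat >> slab.py <<'E'
P,f=box(W,F,(.39,.52),(-.44,-.31),(.032,.04));q=(P[:,:2]*1000).astype(np.float32);print('coaster',len(P),cv2.minEnclosingCircle(q),np.median(P[:,2]))
go(.452,-.137,.25)
E
python3 slab.py
```

```text
at [ 450.6 -311.   243.6] phi -177.7 t 19.27 w 85.6 F [ 0.  -0.2  0.3] -> shift [  0.3 -67.1   3.6] turn -0.1 tilt -1.0
7669 ((454.9161376953125, -380.5953063964844), 64.61603546142578) [ 390.912  -444.3739] [ 518.9686  -316.84464] 0.011629619538519043
hull [ 454.82287913 -380.60021444] 64.11991765261764
coaster 3197 ((454.2185974121094, -379.6004333496094), 32.807151794433594) 0.03595184233590354
at [ 450.6 -310.9  243.4] phi -177.7 t 19.32 w 85.1 F [-0.1  0.1  1. ] -> shift [ -8.2 173.7  -6.6] turn 0 tilt -1.0
```

View pics/w11.png

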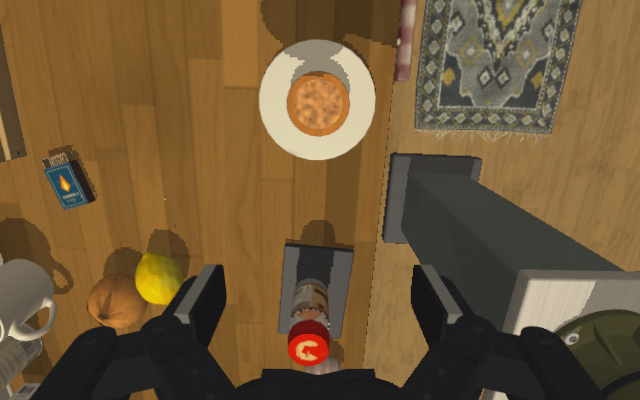

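Call:
carry_out(rows=[[1,[-8,60,-7],0],[1,[-8,120,-7],0],[1,[-8,174,-7],0],[1,[-8,174,-7],0],[1,[-8,174,-7],0]])

```text
time_s: 19.95
eef_pos: [0.4518, -0.1365, 0.2507]
tcp_rot: [-0.0, -0.02, 1.0, -0.0]
ft_force: [0.4, -0.1, -0.0]
grip_width: 0.0853
```

Call:
carry_out(rows=[[1,[0,0,0],0],[1,[0,0,0],0],[1,[0,0,0],0]])

```text
time_s: 20.32
eef_pos: [0.4517, -0.1368, 0.2505]
tcp_rot: [-0.0, -0.02, 1.0, -0.0]
ft_force: [-0.6, 0.3, 0.0]
grip_width: 0.0854
```

```bash
cat > jar.py <<'E'
from pile import *
W,F=run('w12',[('jar',(.41,.50),(-.19,-.09),(.108,.122),0),('garlic',(.38,.48),(-.05,.05),(.015,.07),0)])
P,f=box(W,F,(.38,.52),(-.23,-.04),(.005,.015));m=f.max(1)<110;q=(P[m][:,:2]*1000).astype(np.float32);print('slate',m.sum(),cv2.minAreaRect(q))
go(.452,-.137,.25,-177.6)
E
python3 jar.py
```

```text
jar 1898 [array([ 454.8, -137.7]), np.float64(22.0)] z [113.9 115.9 117.2]
garlic 1449 [array([430.7,  -7. ]), np.float64(29.9)] z [21.7 36.7 47.1]
slate 5959 ((449.69140625, -132.23263549804688), (140.3710479736328, 89.68107604980469), 86.26407623291016)
at [ 451.7 -136.7  250.5] phi -177.7 t 20.38 w 85.7 F [ 0.6 -0.1 -0.2] -> shift [-0.3 -0.3  0.5] turn -0.1 tilt -1.0
```

View pics/w12.png

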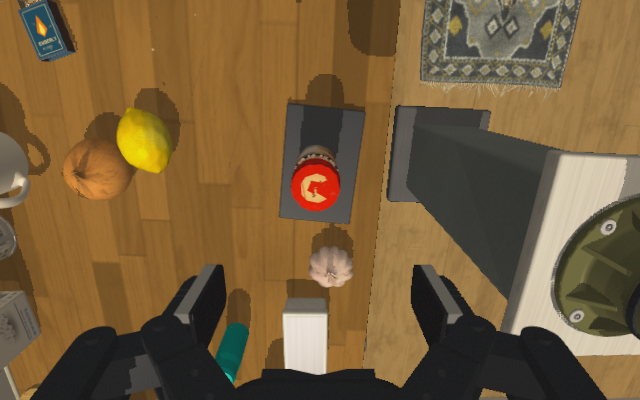

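Call:
carry_out(rows=[[1,[-2,-1,50],0],[1,[-2,-1,105],0],[1,[-2,-1,155],0],[1,[-2,-1,183],0],[1,[-2,-1,183],0]])

```text
time_s: 21.0
eef_pos: [0.4522, -0.1373, 0.0655]
tcp_rot: [-0.002, -0.02, 1.0, -0.0]
ft_force: [0.6, -0.6, 0.5]
grip_width: 0.0854
```

Call:
carry_out(rows=[[0.8,[0,0,0],0],[0.6,[0,0,0],0],[0.5,[0,0,0],0],[0.35,[0,0,0],0],[0.35,[0,0,0],0]], squeeze=30)

```text
time_s: 21.62
eef_pos: [0.4546, -0.1373, 0.0693]
tcp_rot: [0.001, -0.02, 1.0, -0.0]
ft_force: [-1.5, 0.6, 6.4]
grip_width: 0.0442
```

Call:
carry_out(rows=[[0.35,[0,0,0],0],[0.35,[0,0,0],0],[0.35,[0,0,0],0]])

```text
time_s: 22.0
eef_pos: [0.4546, -0.1373, 0.0693]
tcp_rot: [0.001, -0.02, 1.0, -0.0]
ft_force: [-1.3, 0.9, 6.2]
grip_width: 0.0435
```

Run:
```python
from go import *
im,T=wrist('w13');go(.452,-.137,.25,-177.6)
```

```text
at [ 454.6 -137.2   69.3] phi -177.7 t 22.05 w 43.4 F [-0.6  0.4  6.6] -> shift [   2.2    0.2 -180.7] turn -0.1 tilt -1.0
```

View pics/w13.png

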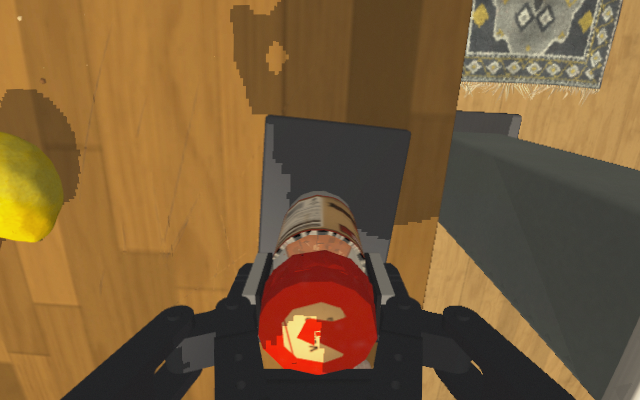

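Call:
carry_out(rows=[[0.35,[0,0,-20],0],[0.35,[0,0,-60],0],[0.35,[0,0,-110],0],[0.35,[0,0,-140],0],[0.35,[0,0,-140],0]])

```text
time_s: 22.68
eef_pos: [0.4548, -0.1372, 0.2104]
tcp_rot: [0.002, -0.02, 1.0, -0.0]
ft_force: [-0.3, 0.0, -0.5]
grip_width: 0.0437
```

```bash
python3 go.py .4537 -.380 .208 -177.6
```

```text
at [ 454.8 -137.2  210.4] phi -177.7 t 22.68 w 43.7 F [-0.3  0.  -0.5] -> shift [  10.9 -242.6    2.4] turn -0.1 tilt -1.0
```

Call:
carry_out(rows=[[0.35,[2,-45,0],0],[0.35,[5,-100,0],0],[0.35,[7,-155,0],0],[0.35,[10,-210,0],0],[0.35,[10.9,-242,0],0]])

```text
time_s: 23.3
eef_pos: [0.4517, -0.3813, 0.2054]
tcp_rot: [-0.001, -0.019, 1.0, 0.001]
ft_force: [0.9, 0.6, -0.6]
grip_width: 0.0436
```

Call:
carry_out(rows=[[0.35,[0,0,0],0],[0.35,[0,0,0],0],[0.35,[0,0,0],0]])

```text
time_s: 23.68
eef_pos: [0.4528, -0.3784, 0.2076]
tcp_rot: [0.0, -0.021, 1.0, 0.0]
ft_force: [-0.6, -0.2, -0.8]
grip_width: 0.0434
```

Run:
```python
from pile import *
W,F=run('w14',[('coaster',(.39,.52),(-.44,-.31),(.032,.04),0)])
go(.4537,-.380,.0955,-177.6)
```

```text
coaster 2813 [array([ 454.3, -379.8]), np.float64(33.0)] z [34.5 35.9 37.1]
at [ 452.9 -378.4  207.8] phi -177.6 t 23.73 w 43.7 F [ 0.3 -0.5 -1.6] -> shift [ -0.7  -1.6 112.3] turn -0.0 tilt -1.0
```

View pics/w14.png

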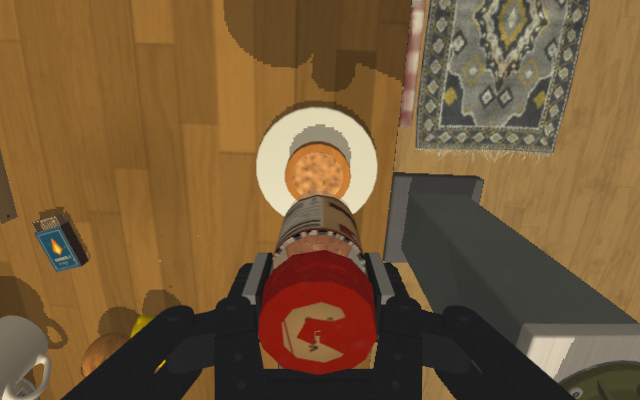

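Call:
carry_out(rows=[[0.35,[-0.8,-1.4,20],0],[0.35,[-0.8,-1.4,55],0],[0.35,[-0.8,-1.4,85],0],[0.35,[-0.8,-1.4,100],0],[0.35,[-0.8,-1.4,103],0]])

```text
time_s: 24.35
eef_pos: [0.4531, -0.3804, 0.1034]
tcp_rot: [-0.001, -0.02, 1.0, 0.0]
ft_force: [-0.1, 0.0, -0.4]
grip_width: 0.0436
```

Call:
carry_out(rows=[[0.35,[0,0,0],0],[0.35,[0,0,3],0],[0.35,[0,0,6],0],[0.35,[0,0,6],0],[0.35,[0,0,6],0]])

```text
time_s: 24.98
eef_pos: [0.4535, -0.3808, 0.0988]
tcp_rot: [0.0, -0.02, 1.0, -0.0]
ft_force: [-0.0, -0.6, -0.9]
grip_width: 0.0433
```

```bash
python3 go.py .4537 -.380 .0953
```

```text
at [ 453.5 -380.8   98.8] phi -177.7 t 24.98 w 43.3 F [-0.  -0.6 -0.9] -> shift [-0.2  0.8  3.5] turn 0 tilt -1.0
```

Call:
carry_out(rows=[[0.35,[0,0.8,1.5],0],[0.35,[0,0.8,3],0],[0.35,[0,0.8,3],0],[0.35,[0,0.8,3],0]])

```text
time_s: 25.48
eef_pos: [0.4535, -0.3799, 0.0956]
tcp_rot: [-0.0, -0.02, 1.0, -0.0]
ft_force: [0.3, -0.2, -0.9]
grip_width: 0.0434
```

Call:
carry_out(rows=[[0.35,[0,0,0.7],0],[0.35,[0,0,1],0],[0.35,[0,0,1],0],[0.35,[0,0,1],0]])

```text
time_s: 25.98
eef_pos: [0.4536, -0.3802, 0.0954]
tcp_rot: [0.0, -0.02, 1.0, -0.0]
ft_force: [-1.3, 1.5, 5.6]
grip_width: 0.0437
```

Contact with the coaster. Release the jar.

Call:
carry_out(rows=[[0.6,[0,0,-0.6],0],[0.8,[0,0,-0.6],0],[1,[0,0,-0.6],0],[1,[0,0,-0.6],0],[1,[0,0,-0.6],0]])

```text
time_s: 26.6
eef_pos: [0.4535, -0.3799, 0.0952]
tcp_rot: [-0.0, -0.02, 1.0, -0.0]
ft_force: [0.2, 0.3, -0.5]
grip_width: 0.0854
```

Call:
carry_out(rows=[[1,[0,0,-30],0],[1,[0,0,-85],0],[1,[0,0,-140],0],[1,[0,0,-160],0],[1,[0,40,-160],0]])

```text
time_s: 27.22
eef_pos: [0.4522, -0.341, 0.2569]
tcp_rot: [0.001, -0.019, 1.0, -0.001]
ft_force: [0.8, 1.2, -0.8]
grip_width: 0.0855
```

Call:
carry_out(rows=[[1,[0,30,0],0],[1,[0,30,0],0],[1,[0,30,0],0],[1,[0,30,0],0]])

```text
time_s: 27.72
eef_pos: [0.4506, -0.3105, 0.255]
tcp_rot: [-0.0, -0.02, 1.0, -0.0]
ft_force: [0.3, 0.1, -0.7]
grip_width: 0.085
```

Run:
```python
from pile import *
W,F=run('w15',[('coaster',(.39,.52),(-.44,-.31),(.032,.038),0),('jarcap',(.41,.50),(-.43,-.33),(.136,.148),0)])
go(.4585,.1145,.25,-177.9)
```

```text
coaster 435 [array([ 454.1, -379.6]), np.float64(32.9)] z [33.9 35.6 36.9]
jarcap 2613 [array([ 453.7, -380.5]), np.float64(21.8)] z [140.8 142.  143.3]
at [ 450.6 -310.5  254.9] phi -177.7 t 27.77 w 85.5 F [-0.1 -0.5 -0.7] -> shift [-24.7 424.4   4.9] turn 0.2 tilt -1.0
```

View pics/w15.png

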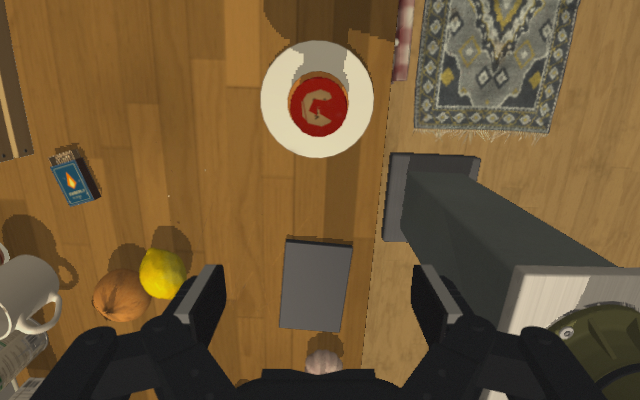

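Call:
carry_out(rows=[[1,[-4,60,0],0],[1,[-8,120,0],0],[1,[-12,180,0],0],[1,[-14,240,0],0],[1,[-14,240,0],0]])

```text
time_s: 28.4
eef_pos: [0.4552, -0.0665, 0.2553]
tcp_rot: [0.0, -0.023, 1.0, 0.0]
ft_force: [-1.1, -1.2, 0.1]
grip_width: 0.0856
```

Call:
carry_out(rows=[[1,[0,0,0],0],[1,[0,0,0],0],[1,[0,0,0],0]])

```text
time_s: 28.78
eef_pos: [0.4549, -0.0708, 0.2551]
tcp_rot: [-0.0, -0.019, 1.0, -0.0]
ft_force: [-0.8, -0.9, -0.2]
grip_width: 0.0857
```

```bash
cat > slate.py <<'E'
from pile import *
def slate(n):
    W,F=run(n,[('garlic',(.38,.48),(-.05,.05),(.015,.07),0)])
    P,f=box(W,F,(.38,.52),(-.23,-.04),(.006,.014));m=(f.max(1)<130)&(f.max(1)-f.min(1)<25);q=(P[m][:,:2]*1000).astype(np.float32);r=cv2.minAreaRect(q);print('slate',m.sum(),r)
    return W,F
if __name__=='__main__':
    slate('w16');go(.4585,.1145,.25,-177.9)
E
python3 slate.py
```

```text
garlic 1568 [array([431.1,  -6.7]), np.float64(29.5)] z [23.9 37.2 48. ]
slate 9629 ((449.36602783203125, -132.17031860351562), (139.31871032714844, 89.14804077148438), 86.23658752441406)
at [454.9 -70.6 255.1] phi -177.8 t 28.82 w 85.2 F [ 0.2  0.4 -0.7] -> shift [-10.7 184.9   5.1] turn 0.1 tilt -1.0
```

View pics/w16.png

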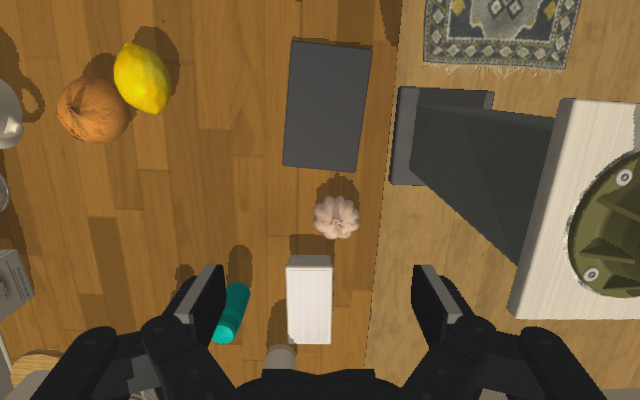

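Call:
carry_out(rows=[[1,[-4,60,0],0],[1,[-8,120,0],0],[1,[-10.7,185,5],0],[1,[-10.7,185,5],0],[1,[-10.7,185,5],0]])

```text
time_s: 29.45
eef_pos: [0.4583, 0.1154, 0.2502]
tcp_rot: [-0.0, -0.02, 1.0, -0.0]
ft_force: [0.6, -0.1, 1.3]
grip_width: 0.0853
```

Call:
carry_out(rows=[[1,[0,0,0],0],[1,[0,0,0],0],[1,[0,0,0],0]])

```text
time_s: 29.82
eef_pos: [0.4583, 0.115, 0.2504]
tcp_rot: [0.0, -0.02, 1.0, 0.0]
ft_force: [-0.4, 0.3, -0.3]
grip_width: 0.0857
```

Run:
```python
from pile import *
run('w17',[('tin',(.38,.52),(.03,.2),(.036,.044),1)])
go(.4585,.1145,.012,-177.9)
```

```text
tin 5825 [array([460.2, 114.6]), array([ 60.1, 121.8]), np.float64(1.8)] z [38.4 40.  41.3]
at [458.3 115.1 250.3] phi -177.7 t 29.88 w 85.3 F [0.6 1.  0.1] -> shift [-2.000e-01 -7.000e-01  2.383e+02] turn 0.2 tilt -1.0
```

View pics/w17.png

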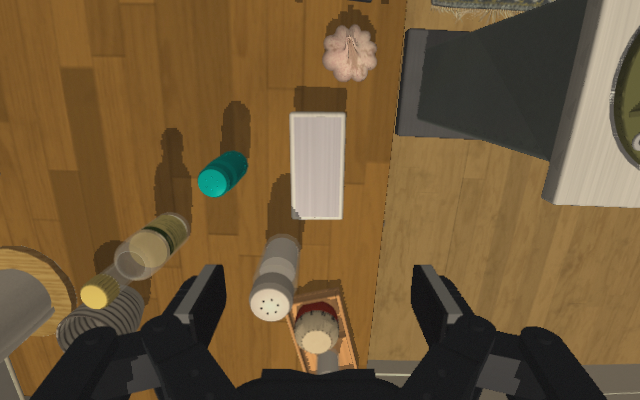

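Call:
carry_out(rows=[[1,[-1,-0.5,60],0.4],[1,[-1,-0.5,120],0.4],[1,[-1,-0.5,175],0.4],[1,[-1,-0.5,210],0.4],[1,[-1,-0.5,225],0.4]])

```text
time_s: 30.5
eef_pos: [0.4582, 0.1144, 0.0232]
tcp_rot: [-0.001, -0.017, 1.0, -0.001]
ft_force: [0.3, -0.5, 0.6]
grip_width: 0.0851
```

Call:
carry_out(rows=[[1,[0,0,6],0],[1,[0,0,13],0],[1,[0,0,13],0],[1,[0,0,13],0]])

```text
time_s: 31.0
eef_pos: [0.4596, 0.1154, 0.013]
tcp_rot: [0.001, -0.017, 1.0, 0.0]
ft_force: [0.7, 0.2, 0.5]
grip_width: 0.0851
```

Run:
```python
from go import *
im,T=wrist('w18');go(.459,.1145,.011,-178.2)
```

```text
at [459.6 115.4  13. ] phi -178.1 t 31.05 w 85.5 F [ 0.9 -0.4 -0.1] -> shift [ 0.6 -0.9  2. ] turn 0.1 tilt -1.0
```

View pics/w18.png

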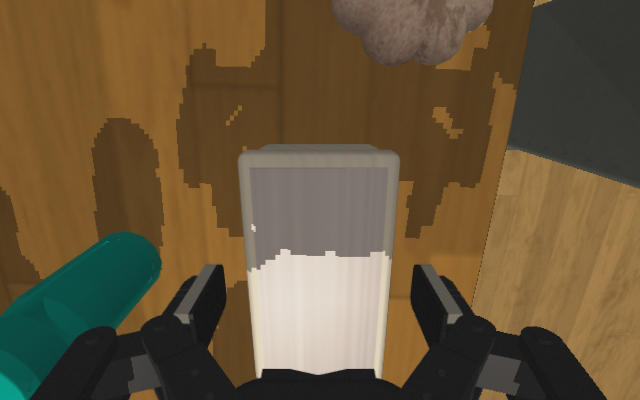

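Call:
carry_out(rows=[[0.9,[0.4,-0.9,2],0],[0.78,[0.4,-0.9,2],0],[0.7,[0.4,-0.9,2],0],[0.6,[0.4,-0.9,2],0],[0.55,[0.4,-0.9,2],0]], squeeze=60)

```text
time_s: 31.68
eef_pos: [0.4592, 0.1143, 0.0108]
tcp_rot: [0.0, -0.017, 1.0, -0.0]
ft_force: [-0.2, -0.5, 3.8]
grip_width: 0.0588
```

Call:
carry_out(rows=[[0.55,[0,0,0],0],[0.55,[0,0,0],0],[0.55,[0,0,-10],0],[0.55,[0,0,-20],0],[0.55,[0,0,-20],0]])

```text
time_s: 32.3
eef_pos: [0.4592, 0.1146, 0.031]
tcp_rot: [0.001, -0.017, 1.0, 0.0]
ft_force: [-0.1, 0.2, -2.6]
grip_width: 0.0589
```

Run:
```python
from go import *
im,T=wrist('w19');go(.4487,-.1322,.2,176.25)
```

```text
at [458.8 114.5  30.4] phi -178.1 t 32.35 w 59.0 F [-0.5  0.1 -2.8] -> shift [  18.3 -246.1 -169.7] turn 5.7 tilt -1.0
```

View pics/w19.png

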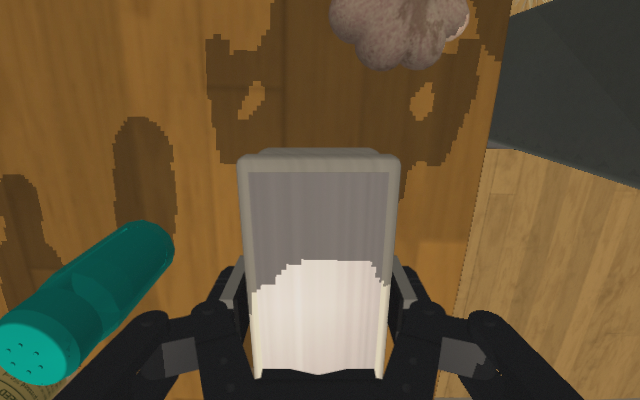

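Call:
carry_out(rows=[[0.55,[0,0,-40],0],[0.55,[0,0,-85],0],[0.55,[0,0,-120],0],[0.55,[0,0,-130],0],[0.55,[4,-40,-130],1]])

```text
time_s: 32.98
eef_pos: [0.4559, 0.0752, 0.1592]
tcp_rot: [-0.001, -0.009, 1.0, 0.0]
ft_force: [0.2, -0.6, -3.0]
grip_width: 0.0588
```

```bash
python3 go.py .4487 -.1322 .16 176.25
```

```text
at [455.9  75.2 159.2] phi -178.9 t 32.98 w 58.8 F [ 0.2 -0.6 -3. ] -> shift [  11.1 -207.2   -0.9] turn 4.8 tilt -1.0
```

Call:
carry_out(rows=[[0.55,[3,-50,0],1],[0.55,[6,-105,0],3],[0.55,[9,-160,0],4],[0.55,[11,-200,0],4.8],[0.55,[11,-207,0],4.8]])

```text
time_s: 33.6
eef_pos: [0.4473, -0.1348, 0.1581]
tcp_rot: [-0.002, 0.036, 0.999, -0.0]
ft_force: [-0.4, -0.8, -3.2]
grip_width: 0.0588
```

Call:
carry_out(rows=[[0.55,[0,0,0],0],[0.55,[0,0,0],0],[0.55,[0,0,0],0]])

```text
time_s: 33.98
eef_pos: [0.4486, -0.1321, 0.1601]
tcp_rot: [-0.0, 0.033, 0.999, 0.0]
ft_force: [0.4, 0.6, -3.0]
grip_width: 0.0594
```

Run:
```python
from slate import *
W,F=slate('w20')
run('w20b',[('tin',(.36,.54),(-.25,-.03),(.165,.195),1)])
go(.4487,-.1322,.021,176.25)
```

```text
garlic 0
slate 4217 ((446.2069091796875, -183.648193359375), (35.87742614746094, 89.25578308105469), 86.23612213134766)
tin 34256 [array([ 448.6, -140.8]), array([104.1,  86.8]), np.float64(86.9)] z [186.4 189.4 190.5]
at [ 448.6 -132.3  160.2] phi 176.2 t 34.08 w 58.9 F [-0.3 -0.4 -3.3] -> shift [-1.000e-01  1.000e-01  1.392e+02] turn -0.1 tilt -1.0
```

View pics/w20.png

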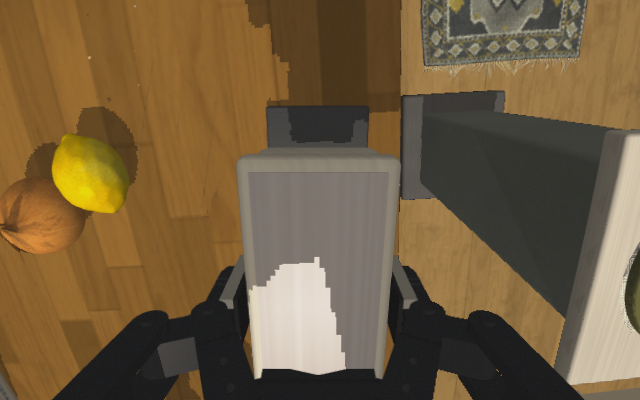

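Call:
carry_out(rows=[[0.55,[0,0,30],0],[0.55,[0,0,70],0],[0.55,[0,0,105],0],[0.55,[0,0,122],0],[0.55,[0,0,130],0]])

```text
time_s: 34.7
eef_pos: [0.4486, -0.1329, 0.0301]
tcp_rot: [-0.0, 0.034, 0.999, -0.0]
ft_force: [0.6, 0.5, -3.0]
grip_width: 0.0588
```

Call:
carry_out(rows=[[0.55,[0,0,0],0],[0.55,[0,0,3],0],[0.55,[0,0,5],0],[0.55,[0,0,6],0],[0.55,[0,0,6],0]])

```text
time_s: 35.33
eef_pos: [0.4485, -0.133, 0.0243]
tcp_rot: [0.0, 0.034, 0.999, -0.0]
ft_force: [-0.2, -0.1, -3.2]
grip_width: 0.0591
```

```bash
python3 go.py .4487 -.1322 .0208 176.25
```

```text
at [ 448.5 -133.    24.3] phi 176.1 t 35.33 w 59.1 F [-0.2 -0.1 -3.2] -> shift [-0.2  0.8  3.5] turn -0.1 tilt -1.0
```

Call:
carry_out(rows=[[0.55,[0,0.8,1.5],0],[0.55,[0,0.8,3],0],[0.55,[0,0.8,3],0],[0.55,[0,0.8,3],0]])

```text
time_s: 35.83
eef_pos: [0.4485, -0.1322, 0.0212]
tcp_rot: [-0.0, 0.034, 0.999, -0.0]
ft_force: [-0.5, 0.7, -2.4]
grip_width: 0.0587
```

Call:
carry_out(rows=[[0.55,[0,0,0.7],0],[0.55,[0,0,1],0],[0.55,[0,0,1],0],[0.55,[0,0,1],0]])

```text
time_s: 36.33
eef_pos: [0.4486, -0.1322, 0.0208]
tcp_rot: [0.0, 0.034, 0.999, -0.0]
ft_force: [-2.6, 2.4, 3.9]
grip_width: 0.0588
```

Contact with the slate. Release the tin and retreat.

Call:
carry_out(rows=[[0.8,[0,0,-0.5],0],[1,[0,0,-0.5],0],[1,[0,0,-0.5],0],[1,[0,0,-0.5],0],[1,[0,0,-15],0]])

```text
time_s: 36.95
eef_pos: [0.4476, -0.1322, 0.0347]
tcp_rot: [-0.001, 0.034, 0.999, -0.0]
ft_force: [0.4, 0.5, 0.7]
grip_width: 0.0856
```

Call:
carry_out(rows=[[1,[0,0,-60],0],[1,[0,0,-120],0],[1,[0,0,-180],0],[1,[0,0,-220],0],[1,[0,50,-220],0]])

```text
time_s: 37.58
eef_pos: [0.4528, -0.0838, 0.2606]
tcp_rot: [0.004, 0.036, 0.999, 0.0]
ft_force: [1.3, 0.4, -0.7]
grip_width: 0.0855
```

Call:
carry_out(rows=[[1,[0,20,0],0],[1,[0,20,0],0],[1,[0,20,0],0],[1,[0,20,0],0]])

```text
time_s: 38.08
eef_pos: [0.4532, -0.063, 0.2555]
tcp_rot: [0.0, 0.034, 0.999, -0.0]
ft_force: [0.7, -0.0, -0.5]
grip_width: 0.0856
```

Run:
```python
from slate import *
W,F=slate('w21')
run('w21',[('tin',(.36,.54),(-.25,-.03),(.046,.054),1)])
go(.4487,-.1322,.021,176.25)
for c in ['scene','top']:
    im=vision.get_image(c);save(im,c+'1');np.savez(c+'1.npz',**im)
    W,F=pts(c,'1')
    for k,x,y,z in [('shaker',(.40,.47),(.37,.45),(.085,.11)),('jar',(.41,.5),(-.43,-.33),(.136,.15)),('coaster',(.4,.51),(-.43,-.33),(.032,.04)),('garlic',(.38,.48),(-.05,.05),(.01,.07)),('bottle',(.58,.7),(.15,.27),(.1,.18)),('big',(.46,.54),(.19,.27),(.08,.2))]:
        P,f=box(W,F,x,y,z);q=(P[:,:2]*1000).astype(np.float32)
        print(c,k,len(P),cv2.minEnclosingCircle(q) if len(P) else '')
```

```text
garlic 1593 [array([431.1,  -7. ]), np.float64(29.2)] z [24.6 37.2 48.2]
slate 2782 ((449.3941345214844, -132.25946044921875), (139.36550903320312, 89.27387237548828), 86.3412857055664)
tin 7033 [array([ 449.2, -131.3]), array([120.7,  60.1]), np.float64(85.9)] z [48.4 50.1 51.5]
at [453.2 -62.9 255.3] phi 176.1 t 38.17 w 85.4 F [ 0.2  0.4 -0.5] -> shift [ -0.3 -69.4 234.3] turn -0.2 tilt -1.0
scene shaker 38 ((431.91943359375, 405.6224670410156), 16.603967666625977)
scene jar 480 ((451.02667236328125, -380.2813415527344), 22.349382400512695)
scene coaster 418 ((450.6767272949219, -380.7575988769531), 33.214237213134766)
scene garlic 346 ((426.3108215332031, -7.153681755065918), 28.6521053314209)
scene bottle 161 ((640.8644409179688, 205.81838989257812), 18.60672950744629)
scene big 268 ((495.94366455078125, 233.24241638183594), 24.0919189453125)
top shaker 84 ((431.8459777832031, 408.16925048828125), 18.065471649169922)
top jar 133 ((450.5054016113281, -378.2611389160156), 24.25945472717285)
top coaster 90 ((452.1547546386719, -375.739013671875), 32.88791275024414)
top garlic 0 
top bottle 13 ((631.9076538085938, 218.64816284179688), 15.835567474365234)
top big 205 ((498.6249084472656, 234.039794921875), 24.345319747924805)
```

View pics/scene1.png

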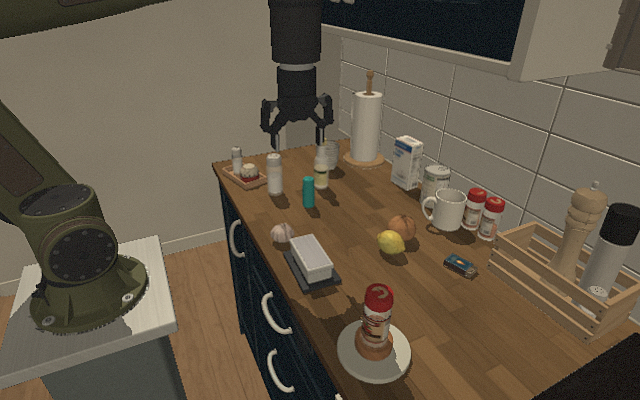

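View pics/w21.png

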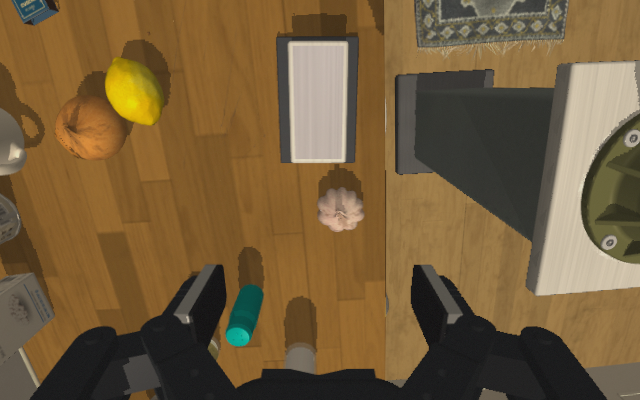

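Everything is in place: shaker at (158,237) and jar on the coaster at (315,376) in the scene picture, tin on the slate at (100,318) in the wrist picture. Handing in.

```bash
python3 -c "
from workcell import arm
print(arm.sign_off())"
```

```text
the job is handed in; nothing more can be done
None
```

The pile is apart and all four things are in their places, moved in the order asked. I handed the job in at about 38 s. The largest wrist-force reading I saw was about 9 N.

My last checks, mostly from the wrist camera:
- **Shaker:** it stands upright, within about 1 mm of the centre of the free tray compartment.
- **Coaster:** it lies flat, about 1 mm off the middle of the marble slab.
- **Jar:** it stands upright, about 1 mm off the coaster's centre.
- **Tin:** it lies flat on the slate, about 1 mm off centre and within 0.5° of the slate's length.
- **Garlic:** it did not move; the scene camera puts it in the same place as before.
- **Oil bottle:** the scene camera shows it about 3 mm off its first reading, which is within the noise, and the arm never went near it.

Some readings disagreed or were missing:
- The fixed cameras and the wrist camera differ by 2 to 4 mm in absolute position, more than the stated 2 mm calibration. I placed each thing relative to its target as seen by the wrist camera.
- In the final top-camera picture the garlic gave no reading and the bottle only a sparse one. The reading it did give for the bottle was about 16 mm off and not usable, so those two rest on the other cameras.

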